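Hold an instrument case against the earthed fence and plate for a bond test

TASK

The die-cast case has to pass an earth-bond test: lay it flat on the jig plate, sloping front towards the robot side and back towards the fence, with its left side right up against the low stop block, and let go of it. Then press the tester's spring plunger fully down to its stop to arm the test and let it come back up, and finally press the case with one diagonal push on its sloping front, firmly (about 15 N), down onto the plate and back against the fence at once, still touching the stop block. The program finishes while holding that push; leave the other things on the bench where they are.

Things in the scene. Friction and masses are not known exactly. Their poses are not given: they have to be found in the camera images.
- case: loose bare-metal case with sloping front, 0.3 kg, 80 mm deep (own x), 60 wide (y), 45 high. Origin: centre of underside; +x to its upright back (x=40 mm), z up. Front upright to z=18 mm, then slopes back at 45 degrees from x=-40, z=18 to x=-13, z=45 mm. The flat sides (y=+-30 mm) are for gripping, at x=0 to 20 mm
- slope (a point): middle of the sloping front face of the case (case x=-26.5, y=0, z=31.5 mm)
- fence: upright steel fence bar fixed along the far edge of the jig plate: 15 mm thick (x), 170 mm long (y), 35 mm high above the plate. Origin: centre of its underside, at plate-top height; its working face is at own x=-7.5 mm and faces -x; axes parallel to the jig's
- plate: fixed polished aluminium jig plate (slippery, friction about 0.2, like the fence and stop) 140 mm (x) by 170 mm (y), 10 mm thick, its top 13 mm above the bench. Origin: centre of its underside, 3 mm above the bench; +x points to the fence. A brass terminal 14 mm high and 12 mm across stands on it at x=-58, y=-73 mm
- stop_block: low fixed steel stop block 50 mm (x) by 15 mm (y), only 10 mm high above the plate, at the plate's left (+y) edge. Origin: centre of its underside at plate-top height; its working face is at own y=-7.5 mm and faces -y. Fingers that hold the case higher than 12 mm above the plate pass over it
- seat (a point): point on the plate top where the case's origin lies when the case is seated: back face on the fence, left (+y) side on the stop block. Axes are the jig's: +x to the fence, +y to the stop block, z up; the case is to have the same yaw
- tester: grey box 85 mm (x) by 100 mm (y) by 36 mm high, fixed to the bench, with a small display and a spring plunger on top. Origin: centre of its underside; the plunger axis stands at own x=-15 mm, y=0
- plunger_top (a point): centre of the top of the plunger head (round, 32 mm across, lightly domed); 68.5 mm above the bench when up. It moves with the plunger
- stand_post (a point): foot of the thin upright post (12 mm across, 0.32 m tall) of the fixed hand-piece stand at the left; a slanting arm with a hand piece reaches from it to the left (+y). An obstacle close to the arm's start: lift the gripper and swing it towards the robot side of the post
- plunger (a joint): travel of the plunger in m: 0 up, 0.012 fully down on its stop; the spring needs about 1.5 N to start and 6 N at the stop, and brings it back up
- transformer: bystander, loose, not to be disturbed: small open transformer 28x36x31 mm; origin at the centre of its underside
- heatsink: bystander, loose, not to be disturbed: finned aluminium heat sink 30x42x22 mm; origin at the centre of its underside
- pliers: bystander, loose, not to be disturbed: small pliers 50x122x12 mm, lying flat; origin at the centre of its underside
- driver_green: bystander, loose, not to be disturbed: screwdriver 24x180x23 mm, lying; origin at the centre of its underside
- vial2: bystander, loose, not to be disturbed: screw-cap vial, 25 mm diameter, 49 mm tall, standing; origin at the centre of its underside
- smd_reel: bystander, loose, not to be disturbed: flat component reel, 150 mm diameter, 11 mm thick; origin at the centre of its underside
- tweezers_black: bystander, loose, not to be disturbed: tweezers 13x127x9 mm, lying; origin at the centre of its underside

How it is judged (in metres and radians):
On the way, in this order (a step that is already met when the one before it is completed fails the run):
1. the case lies flat on the plate in the corner, roughly square, near the fence and the stop block (within about 30 mm), and the robot has let go of it (x of case in the frame of seat between -0.03 and 0.004 m and y of case in the frame of seat between -0.03 and 0.004 m and z of case in the frame of seat below 0.004 m and angle between case's own z axis and vertical below 0.05 rad and angle between the x axis of case and the x axis of fence, either way round below 0.3 rad and x of slope in the frame of seat below -0.01 m and contact force between each of the arm, the fingers and case below 0.1 N and contact force between case and plate above 1 N), for 0.2 s.
2. the tester's plunger is pressed down to its stop (value of joint plunger above 0.0105 m), for 0.05 s.
3. the plunger has come back up (value of joint plunger below 0.002 m), for 0.05 s.
At the end, for the whole second after the job is handed in: The robot holds the push: case flat, square (0.05 rad), slope to the robot, within 3 mm of the fence and 5 mm of the stop block, pressing on the fence (over 3 N) and plate (over 6 N) at once, robot on case over 5 N, case still, plunger up (x of case in the frame of seat between -0.003 and 0.004 m and y of case in the frame of seat between -0.005 and 0.004 m and z of case in the frame of seat between -0.003 and 0.003 m and angle between case's own z axis and vertical below 0.05 rad and angle between the x axis of case and the x axis of fence, either way round below 0.05 rad and x of slope in the frame of seat below -0.01 m and contact force between case and fence above 3 N and contact force between case and plate above 6 N and contact force between any of the fingers, the arm and case above 5 N and linear speed of case below 0.01 m/s and value of joint plunger below 0.002 m); the arm keeps its last pose, push and grip.
It fails at once if a bystander is moved by more than 30 mm (distance of any of transformer, heatsink, pliers, driver_green, vial2, smd_reel, tweezers_black from where it was at the start of the episode above 0.03 m).
It also fails if it takes over 66 s, if anything falls off the work surface, if the arm or the gripper's body presses on something with over 40 N, if the wrist force passes 120 N, or if a joint passes its speed limit or range.

ROBOT

A 6-joint arm with a two-finger parallel gripper is mounted at the origin on a cart in front of the work surface, level with it; the furniture and walls round the work are solid. World frame = base frame: x ahead of the robot, y to its left, z up, the work surface at z = 0. Lengths are in m, angles in degrees, forces in N, time in s.
With the tool pointing down it reaches from about 0.25 to 0.725 m from the base axis. Payload 9.7 kg.
Tool frame: the origin (TCP) lies between the finger pads; the fingertips stand 25 mm ahead of it and the grasp point (between the pads) lies 6 mm ahead of it; z points along the fingers, y is the line along which they close (so a half turn about z gives the same grasp; the last joint's range is limited). The gripper opens to 85 mm and grips with 20 to 120 N. Pads are 22 mm wide; open, the fingers measure 114 mm over their backs; the gripper's body (76 mm by 85 mm) begins 54 mm behind the grasp point. The pads swing forward as they close: fully open they stand 13 mm farther back than shut.
Start: joints at [-64.343, 4.979, 10.078, 95.1, 0, 90], TCP at [0.238, -0.496, 0.228] pointing down, gripper open.
Joint ranges: [-179.16, 179.16], [-48.56, 103.87], [-65.8, 70.77], [-126.05, 130.52], [-82.76, 87.17], [-180, 180]. Speed limits (degrees/s): [127.2, 127.2, 147.25, 180, 180, 180].

INTERFACE

Orientations are given as [roll, pitch, yaw] about the fixed x, y, z axes, in that order (R = Rz(yaw) Ry(pitch) Rx(roll)).
In Python, from workcell import bot gives the robot as it stands.
- The arm moves only by the shell command python3 drive.py FILE [FORCE], which reads ROWS from the file FILE. ROWS is a JSON object with one list for each field, all of the same length, 1 to 5, a row being the entries at one place: x, y, z (the shift in parts of the range, where 1.0 means 0.4 m), turn (a turn about the tool's z in parts of the range, where 1.0 means 360 degrees), jaw (the finger opening in m); each row is the pose to reach, as a shift and turn from the pose commanded when the command began, along the tool's axes at that moment; what a row does not reach only later rows make up. A row lasts 1/12 s, in which the tool goes at most 0.0417 m and 7.16 degrees, less where a joint would pass 70% of its speed; a pose out of reach is approached as far as the arm can. The fingers move at their own pace and stop on an object; FORCE is the grip in N (left out, the last holds). Time passes only in rows, so rows that do not move let the fingers close. It prints the time, the measured TCP pose, the force, the opening and the grip force at its end. Shift and turn numbers lie between -1 and 1, and a call with a number outside is refused. Input that does not fit is refused with a message, and nothing moves.
- bot.get_obs(): the state, without advancing time (a new reading comes with each control period).
- bot.camera(name): name is "scene" or "side" or "wrist"; returns the picture (384x512x3 uint8, blue, green, red); there is no depth.
- bot.camera_info(name): a dict with "mtx" (3x3 intrinsics, pixels), "extrinsics" (4x4, takes a point from camera to world coordinates). Camera axes: x right, y down, z forward; pixel columns grow to the right and rows downward; lengths in m; the calibration is good to about 2 mm. A picture is of the moment at which its call begins: read the wrist's pose just before it. camera_info takes no time and is no camera call; for the wrist camera it gives the pose at the moment of the call.
- bot.job_done(): hands the job in; it is judged then, once.
The state is a dict: "time": time; "q": joint angles; "qd": joint speeds; "joint_efforts": joint torques, N m; "ee_pos": TCP position; "tcp_rot": TCP orientation; "wrist_force": force on the tool from outside, world axes, zero at the start; "torque": the same for the moment, N m; "opening": finger opening in m; "grasp_force": force on a finger pad.
Only numpy, scipy, OpenCV 4.12 (cv2) and the standard library are available. Lean on these libraries where they do the work, as an engineer would, in place of code of your own. Each camera call takes 0.05 s, during which the arm holds its last target. There are 200 camera calls.

## Working session

There is one attempt and no reset: what is moved stays moved. The work goes in short steps, Python scripts to look and compute and a shell command to move; the robot and the scene stay as the last step left them, time stands still between calls to the robot, and variables do not carry over. Pictures are saved under pics/ and viewed, at most 16 in all, crops included, and the job is handed in when it is done.

```bash
ls; mkdir -p pics; python3 - <<'E'
from workcell import bot
import cv2
o=bot.get_obs();print({k:o[k] for k in('time','ee_pos','tcp_rot','opening')})
for n in('scene','side'):
    cv2.imwrite(f'pics/{n}0.png',cv2.resize(bot.camera(n),(800,600),interpolation=cv2.INTER_CUBIC))
    i=bot.camera_info(n);print(n,i['mtx'],i['extrinsics'])
E
```

```text
drive.py
pics
workcell.py
{'time': 0.0, 'ee_pos': array([ 0.23803106, -0.49554452,  0.22688634]), 'tcp_rot': array([-1.79922383e+02, -6.12905651e-04,  2.56569831e+01]), 'opening': 0.08553315276674543}
scene [[346.69794459   0.         254.5447579 ]
 [  0.         346.69794459 192.57334988]
 [  0.           0.           1.        ]] [[-0.66538321 -0.45932213  0.58846272 -0.19815724]
 [-0.74649257  0.40544884 -0.52759841  0.63510768]
 [ 0.0037461  -0.79033817 -0.6126594   0.83728674]
 [ 0.          0.          0.          1.        ]]
side [[399.47976671   0.         250.74509219]
 [  0.         399.47976671 188.33552627]
 [  0.           0.           1.        ]] [[ 0.88905802 -0.15793089  0.4296902  -0.13160139]
 [-0.4577264  -0.32285626  0.8284023  -1.34637711]
 [ 0.00789786 -0.93317826 -0.35932709  0.64809899]
 [ 0.          0.          0.          1.        ]]
```

View pics/scene0.png

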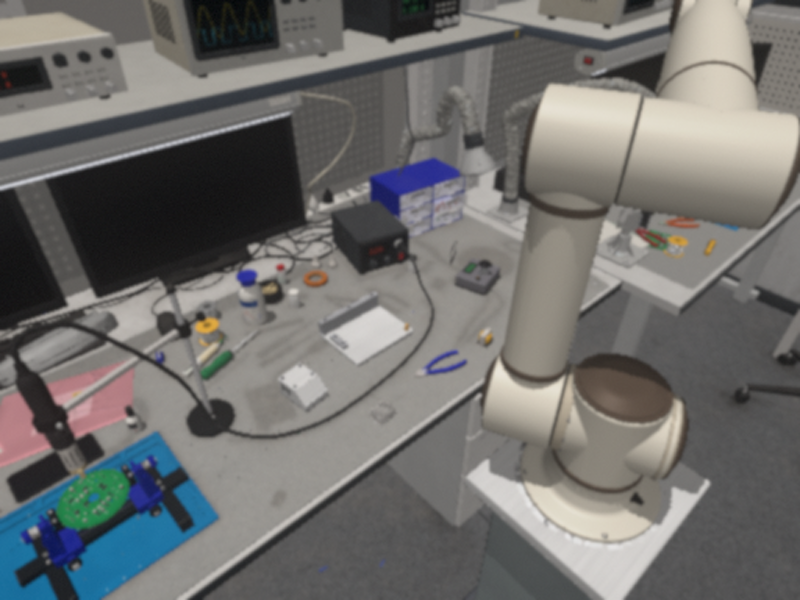

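View pics/side0.png

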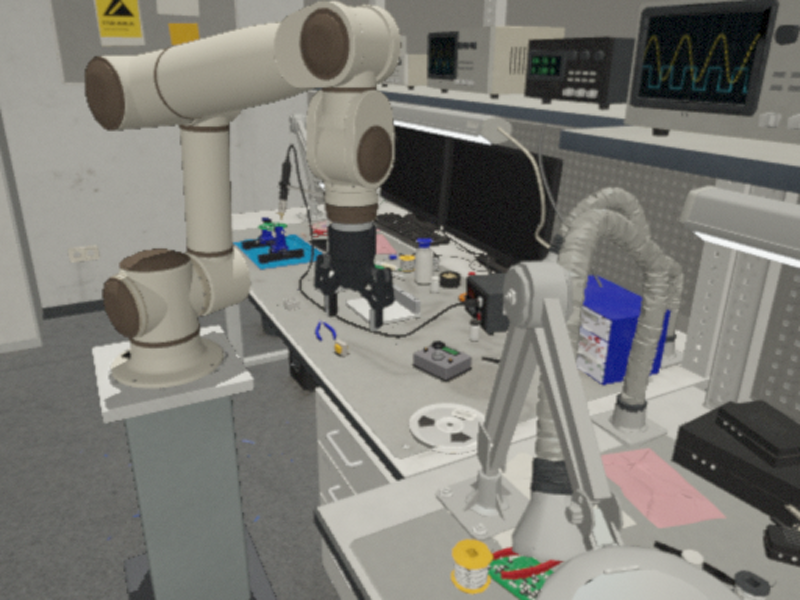

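The scene view shows the case at (302,385), plate at (365,330) with its fence on the far side, tester at (478,275) and post foot at (210,415). In the side view the tester is at (443,360), and the gripper hides the case.

```bash
cat > h.py <<'E'
import numpy as np, cv2
from workcell import bot
from scipy.spatial.transform import Rotation as R
def ray(K,E,p):
    d=E[:3,:3]@np.linalg.solve(K,[p[0],p[1],1.]); return E[:3,3],d
def hit(K,E,p,z):
    o,d=ray(K,E,p); return o+d*(z-o[2])/d[2]
def tri(obs): # [(K,E,p)...] -> point, residual(m)
    A=np.zeros((3,3));b=np.zeros(3);L=[]
    for K,E,p in obs:
        o,d=ray(K,E,p);d/=np.linalg.norm(d);P=np.eye(3)-np.outer(d,d);A+=P;b+=P@o;L.append((o,P))
    x=np.linalg.solve(A,b); return x,max(np.linalg.norm(P@(x-o)) for o,P in L)
def shift(dw): # world shift -> tool axes
    o=bot.get_obs(); return R.from_euler('xyz',o['tcp_rot'],degrees=True).inv().apply(dw)
def snap(name,view=True):
    i=bot.camera_info('wrist');im=bot.camera('wrist')
    np.savez(f'pics/{name}.npz',K=i['mtx'],E=i['extrinsics'],im=im)
    cv2.imwrite(f'pics/{name}.png',cv2.resize(im,(800,600),interpolation=cv2.INTER_CUBIC))
def ld(name):
    d=np.load(f'pics/{name}.npz');return d['K'],d['E']
E
python3 - <<'E'
from h import *
i=bot.camera_info('scene');K,E=i['mtx'],i['extrinsics'];s=1.5625
for n,p,z in [('case bottom mid',(302,390),0.02),('plate',(365,333),.013),('plateL',(320,325),.013),('plateNear',(350,362),.013),('plateR',(412,327),.013),('fenceL',(320,322),.048),('fenceR',(377,294),.048),('tester',(480,270),.04),('post',(210,417),0),('pliers',(443,363),0),('transf',(486,338),0.01),('hs',(384,412),.01),('driver',(217,363),0),('posttop',(185,320),0.1)]:
    print(n,hit(K,E,np.array(p)/s,z).round(3))
i=bot.camera_info('wrist');print(i['mtx'],i['extrinsics'].round(3))
print(R.from_euler('xyz',bot.get_obs()['tcp_rot'],degrees=True).as_matrix().round(3))
E
```

```text
case bottom mid [0.495 0.273 0.02 ]
plate [0.553 0.062 0.013]
plateL [0.645 0.123 0.013]
plateNear [0.501 0.147 0.013]
plateR [ 0.497 -0.033  0.013]
fenceL [0.618 0.139 0.048]
fenceR [ 0.613 -0.025  0.048]
tester [ 0.524 -0.299  0.04 ]
post [0.572 0.441 0.   ]
pliers [ 0.374 -0.012  0.   ]
transf [ 0.359 -0.137  0.01 ]
hs [0.348 0.181 0.01 ]
driver [0.702 0.359 0.   ]
posttop [0.759 0.382 0.1  ]
[[342.01225783   0.         259.19620665]
 [  0.         342.01225783 190.33859166]
 [  0.           0.           1.        ]] [[ 0.434 -0.857 -0.276  0.308]
 [-0.901 -0.414 -0.131 -0.462]
 [-0.002  0.306 -0.952  0.373]
 [ 0.     0.     0.     1.   ]]
[[ 0.901  0.433 -0.001]
 [ 0.433 -0.901  0.001]
 [ 0.    -0.001 -1.   ]]
```

Careful with the scale: shifts go in shares of 0.4 m and turns go in shares of 360 degrees. That gives: 0.132 m / 0.4 = 0.33, -0.114 m / 0.4 = -0.285, 25.6 degrees / 360 = 0.0711.

```bash
R1='x'; echo '{"x":[0.33, 0.33, 0.33, 0.33, 0.33], "y":[-0.285, -0.285, -0.285, -0.285, -0.285], "z":[-0.225, -0.225, -0.225, -0.225, -0.225], "turn":[0.0711, 0.0711, 0.0711, 0.0711, 0.0711], "jaw":[0.085, 0.085, 0.085, 0.085, 0.085]}' > next.json && python3 drive.py next.json
echo '{"x":[0.15, 0.15, 0.15, 0.15, 0.15], "y":[-0.325, -0.325, -0.325, -0.325, -0.325], "z":[0, 0, 0, 0, 0], "turn":[0, 0, 0, 0, 0], "jaw":[0.085, 0.085, 0.085, 0.085, 0.085]}' > next.json && python3 drive.py next.json
echo '{"x":[0.15, 0.15, 0.15, 0.15, 0.15], "y":[-0.325, -0.325, -0.325, -0.325, -0.325], "z":[0, 0, 0, 0, 0], "turn":[0, 0, 0, 0, 0], "jaw":[0.085, 0.085, 0.085, 0.085, 0.085]}' > next.json && python3 drive.py next.json
echo '{"x":[0, 0], "y":[0, 0], "z":[0, 0], "turn":[0, 0], "jaw":[0.085, 0.085]}' > next.json && python3 drive.py next.json
python3 -c "
from h import *
snap('w1')"
echo '{"x":[0, 0, 0, 0, 0], "y":[-0.5, -0.5, -0.5, -0.5, -0.5], "z":[0, 0, 0, 0, 0], "turn":[0, 0, 0, 0, 0], "jaw":[0.085, 0.085, 0.085, 0.085, 0.085]}' > next.json && python3 drive.py next.json
echo '{"x":[0, 0, 0, 0], "y":[-0.15, -0.15, -0.15, -0.15], "z":[0, 0, 0, 0], "turn":[0, 0, 0, 0], "jaw":[0.085, 0.085, 0.085, 0.085]}' > next.json && python3 drive.py next.json
python3 -c "
from h import *
snap('w2')"
```

```text
time: 0.52
ee_pos: [0.3082, -0.3336, 0.3191]
tcp_rot: [180.0, -0.0, -0.2]
wrist_force: [0.3, 0.8, -0.4]
opening: 0.0852
grasp_force: 0.0
time: 0.93
ee_pos: [0.3687, -0.2028, 0.3176]
tcp_rot: [-180.0, -0.0, 0.3]
wrist_force: [-1.3, 0.3, 0.1]
opening: 0.0849
grasp_force: 0.0
time: 1.35
ee_pos: [0.4285, -0.0734, 0.3169]
tcp_rot: [-180.0, 0.1, 0.3]
wrist_force: [0.1, -0.1, -0.3]
opening: 0.0851
grasp_force: 0.0
time: 1.52
ee_pos: [0.4273, -0.0764, 0.3174]
tcp_rot: [180.0, 0.0, 0.0]
wrist_force: [0.6, -0.0, 0.1]
opening: 0.0851
grasp_force: 0.0
time: 1.98
ee_pos: [0.4303, 0.0284, 0.3177]
tcp_rot: [-178.3, 0.0, 2.7]
wrist_force: [-0.6, -0.6, 0.7]
opening: 0.0851
grasp_force: 0.0
time: 2.32
ee_pos: [0.4306, 0.0536, 0.3193]
tcp_rot: [-176.9, 0.1, 5.1]
wrist_force: [0.2, -0.4, -0.3]
opening: 0.0849
grasp_force: 0.0
```

```bash
python3 -c "
from workcell import bot;o=bot.get_obs();print(o['q'],o['qd'])"
```

```text
[  5.02033588  -7.58036246   8.15777078 105.8140245    3.1068059
 179.9426131 ] [-0.00262728  0.0026702  -0.04569581  0.09321189  0.20705414 -0.03385899]
```

View pics/w1.png

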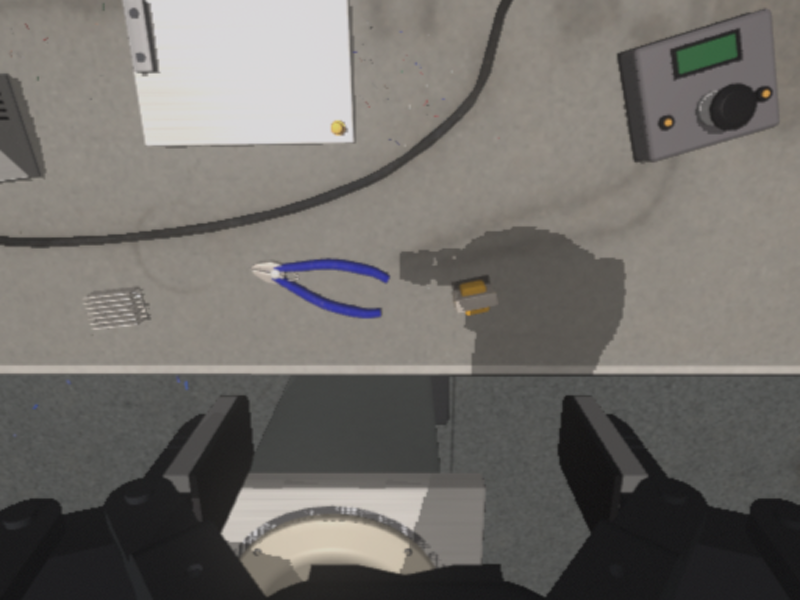

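View pics/w2.png

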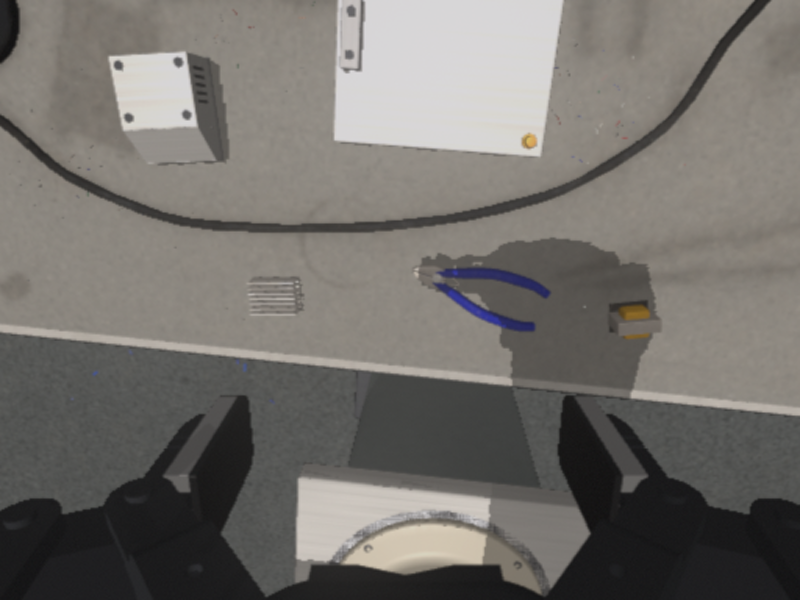

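w1 shows the plate's near edge (145,145)–(353,142), terminal (337,128), stop block (143,35), tester with plunger head (732,107), heatsink (116,308), pliers and transformer (474,297). w2 shows the case top at (110,57),(186,52),(122,130) with its slope towards the robot. Joint 6 reached its +180 limit, so I'll use the half-turn family (yaw about 180).

Scaled: -35 degrees / 360 = -0.0972.

```bash

echo '{"x":[0, 0, 0, 0, 0], "y":[0, 0, 0, 0, 0], "z":[0, 0, 0, 0, 0], "turn":[-0.0972, -0.0972, -0.0972, -0.0972, -0.0972], "jaw":[0.085, 0.085, 0.085, 0.085, 0.085]}' > next.json && python3 drive.py next.json | head -3
echo '{"x":[0, 0, 0, 0, 0], "y":[0, 0, 0, 0, 0], "z":[0, 0, 0, 0, 0], "turn":[-0.0972, -0.0972, -0.0972, -0.0972, -0.0972], "jaw":[0.085, 0.085, 0.085, 0.085, 0.085]}' > next.json && python3 drive.py next.json | head -3
echo '{"x":[0, 0, 0, 0, 0], "y":[0, 0, 0, 0, 0], "z":[0, 0, 0, 0, 0], "turn":[-0.0972, -0.0972, -0.0972, -0.0972, -0.0972], "jaw":[0.085, 0.085, 0.085, 0.085, 0.085]}' > next.json && python3 drive.py next.json | head -3
echo '{"x":[0, 0, 0, 0, 0], "y":[0, 0, 0, 0, 0], "z":[0, 0, 0, 0, 0], "turn":[-0.0972, -0.0972, -0.0972, -0.0972, -0.0972], "jaw":[0.085, 0.085, 0.085, 0.085, 0.085]}' > next.json && python3 drive.py next.json | head -3
echo '{"x":[0, 0, 0, 0, 0], "y":[0, 0, 0, 0, 0], "z":[0, 0, 0, 0, 0], "turn":[-0.0972, -0.0972, -0.0972, -0.0972, -0.0972], "jaw":[0.085, 0.085, 0.085, 0.085, 0.085]}' > next.json && python3 drive.py next.json | head -3
echo '{"x":[0, 0], "y":[0, 0], "z":[0, 0], "turn":[0, 0], "jaw":[0.085, 0.085]}' > next.json && python3 drive.py next.json | head -3;  python3 -c "
from workcell import bot;o=bot.get_obs();print(o['q'])"
```

```text
time: 2.78
ee_pos: [0.4305, 0.0536, 0.3194]
tcp_rot: [-177.4, -1.7, 40.4]
time: 3.2
ee_pos: [0.4305, 0.0536, 0.3194]
tcp_rot: [-178.9, -2.9, 75.4]
time: 3.62
ee_pos: [0.4304, 0.0536, 0.3193]
tcp_rot: [179.2, -3.0, 110.5]
time: 4.03
ee_pos: [0.4304, 0.0536, 0.3194]
tcp_rot: [177.6, -2.0, 145.5]
time: 4.45
ee_pos: [0.4305, 0.0536, 0.3194]
tcp_rot: [176.9, -0.3, -179.5]
time: 4.62
ee_pos: [0.4304, 0.0539, 0.3194]
tcp_rot: [176.9, -0.4, 179.9]
[  5.04853407  -7.59257186   8.15247199 105.81549128   3.13044743
   5.14429313]
```

The earlier limit left a 3° tilt in the commanded pose. I'll remove it with the mirrored move at joint 6's other limit; that family (yaw 0, J6 negative) also suits the case and the seat.

Scaled: -35 degrees / 360 = -0.0972.

```bash
python3 -c "
from h import *
snap('w3')"
echo '{"x":[0, 0, 0, 0, 0], "y":[0, 0, 0, 0, 0], "z":[0, 0, 0, 0, 0], "turn":[-0.0972, -0.0972, -0.0972, -0.0972, -0.0972], "jaw":[0.085, 0.085, 0.085, 0.085, 0.085]}' > next.json && python3 drive.py next.json | sed -n 3p
echo '{"x":[0, 0, 0, 0, 0], "y":[0, 0, 0, 0, 0], "z":[0, 0, 0, 0, 0], "turn":[-0.0972, -0.0972, -0.0972, -0.0972, -0.0972], "jaw":[0.085, 0.085, 0.085, 0.085, 0.085]}' > next.json && python3 drive.py next.json | sed -n 3p
echo '{"x":[0, 0, 0, 0, 0], "y":[0, 0, 0, 0, 0], "z":[0, 0, 0, 0, 0], "turn":[-0.0972, -0.0972, -0.0972, -0.0972, -0.0972], "jaw":[0.085, 0.085, 0.085, 0.085, 0.085]}' > next.json && python3 drive.py next.json | sed -n 3p
echo '{"x":[0, 0, 0, 0, 0], "y":[0, 0, 0, 0, 0], "z":[0, 0, 0, 0, 0], "turn":[-0.0972, -0.0972, -0.0972, -0.0972, -0.0972], "jaw":[0.085, 0.085, 0.085, 0.085, 0.085]}' > next.json && python3 drive.py next.json | sed -n 3p
echo '{"x":[0, 0, 0, 0, 0], "y":[0, 0, 0, 0, 0], "z":[0, 0, 0, 0, 0], "turn":[-0.0972, -0.0972, -0.0972, -0.0972, -0.0972], "jaw":[0.085, 0.085, 0.085, 0.085, 0.085]}' > next.json && python3 drive.py next.json | sed -n 3p
echo '{"x":[0, 0, 0], "y":[0, 0, 0], "z":[0, 0, 0], "turn":[-0.0222, -0.025, -0.025], "jaw":[0.085, 0.085, 0.085]}' > next.json && python3 drive.py next.json | sed -n 3p
echo '{"x":[0, 0, 0], "y":[0.25, 0.25, 0.25], "z":[0, 0, 0], "turn":[0, 0, 0], "jaw":[0.085, 0.085, 0.085]}' > next.json && python3 drive.py next.json | sed -n 2,3p;  python3 -c "
from workcell import bot;o=bot.get_obs();print(o['q'])"
```

```text
tcp_rot: [177.3, 1.5, -144.7]
tcp_rot: [178.6, 2.8, -109.7]
tcp_rot: [-179.5, 3.1, -74.7]
tcp_rot: [-177.8, 2.3, -39.7]
tcp_rot: [-176.9, 0.6, -4.7]
tcp_rot: [-176.9, 0.1, 4.1]
ee_pos: [0.4354, 0.0186, 0.3142]
tcp_rot: [-178.5, 0.2, 1.2]
[   1.47101063   -7.42589997    7.73436896  105.33029392    1.48091691
 -179.77146932]
```

Scaled: 0.05 m / 0.4 = 0.125.

```bash
echo '{"x":[0, 0, 0], "y":[0.125, 0.125, 0.125], "z":[0, 0, 0], "turn":[0, 0, 0], "jaw":[0.085, 0.085, 0.085]}' > next.json && python3 drive.py next.json | sed -n 2,3p;  python3 -c "
from workcell import bot;o=bot.get_obs();print(o['q'],o['tcp_rot'])"
```

```text
ee_pos: [0.437, -0.0022, 0.313]
tcp_rot: [-179.7, 0.2, -0.6]
[  -0.48976924   -7.29584774    7.71978362  105.2045864     0.30589551
 -179.86189098] [-179.69456084    0.18969183   -0.62787705]
```

View pics/w3.png

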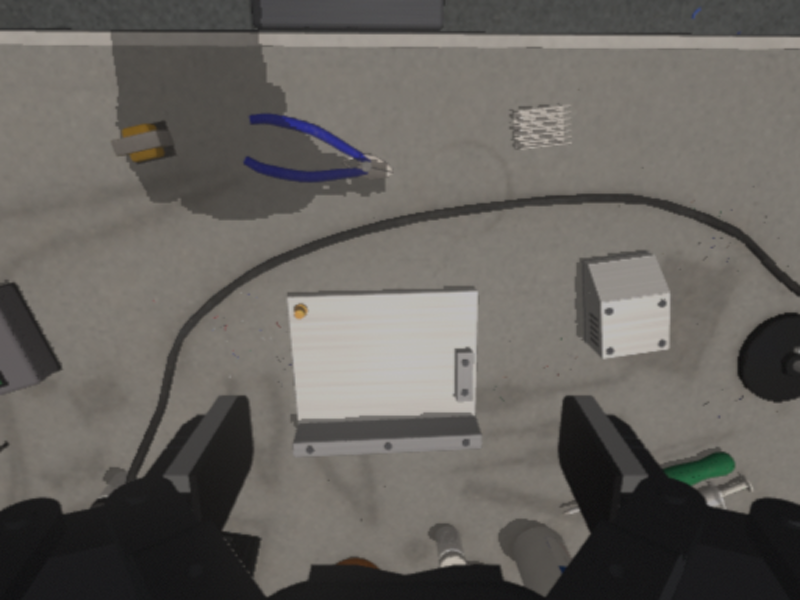

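w3 shows everything near the corner: plate, fence (297,420)–(480,440), stop block (464,375), case top (598,300)–(668,355) and post foot base (785,360). Enlarging.

```bash
python3 - <<'E'
from h import *
w=lambda n:np.load(f'pics/{n}.npz')['im']
c=lambda im,x,y,W,H,s:cv2.resize(im[y:y+H,x:x+W],None,fx=s,fy=s,interpolation=cv2.INTER_CUBIC)
cv2.imwrite('pics/A.png',c(w('w3'),180,155,260,145,3))
B=np.zeros((600,800,3),np.uint8)
b=c(w('w2'),60,0,260,110,3);B[:330,:780]=b
S=cv2.imread('pics/side0.png');sd=bot.camera('side');sc=bot.camera('scene')
B[330:570,:320]=c(w('w1'),390,0,80*4//3+1,80,3)[:240,:320]
B[330:570,330:330+240]=c(sd,260,205,60,60,4)
B[330:570,560:560+240]=c(sc,285,150,60,60,4)
cv2.imwrite('pics/B.png',B)
E
```

```text
(no output)
```

View pics/A.png

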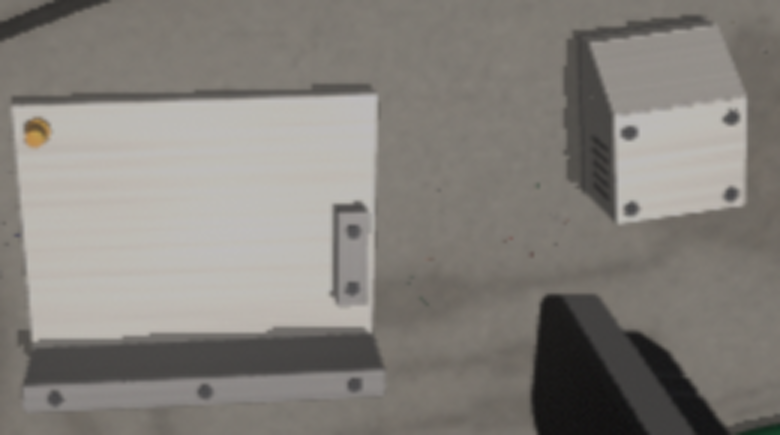

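View pics/B.png

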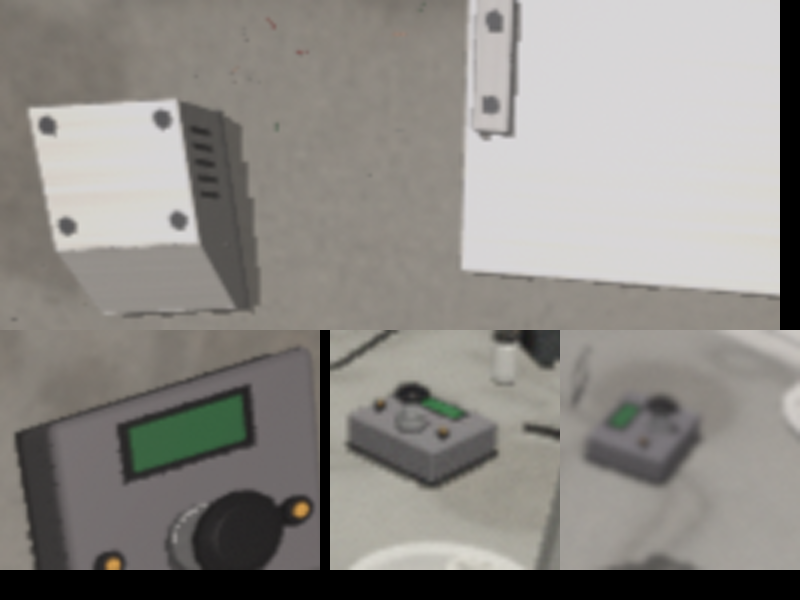

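Crop A gives the case top at (610,112),(744,96),(618,222),(745,205), the plate's near edge, the stop block and the fence top edge. Crop B shows the same case and stop screws from the other place, and the plunger head in three views.

```bash
python3 - <<'E'
from h import *
K3=ld('w3');K2=ld('w2');K1=ld('w1')
a=lambda x,y:(*K3,(180+(x+.5)/3-.5,155+(y+.5)/3-.5))
b=lambda x,y:(*K2,(60+(x+.5)/3-.5,(y+.5)/3-.5))
pts={'c_scrBR':(a(631,208),b(162,119)),'c_scrBL':(a(731,194),b(47,126)),'c_scrFR':(a(629,133),b(179,220)),'c_scrFL':(a(731,118),b(66,226)),
'topFR':(a(610,112),b(201,243)),'topFL':(a(744,96),b(57,250)),'topBR':(a(618,222),b(180,100)),'topBL':(a(745,205),b(30,107)),
'slR':(a(587,42),b(243,309)),'slL':(a(710,24),b(106,313)),
'st_near':(a(352,231),b(490,105)),'st_far':(a(352,288),b(494,20)),'plNL':(a(377,93),b(462,270)),
'st_cnrR':(a(334,206),b(513,133)),'st_cnrL':(a(367,203),b(475,130))}
P={}
for n,o in pts.items():
    P[n],r=tri(o);print(n,P[n].round(4),round(r,4))
h=lambda q,z:hit(*q,z).round(4)
print('plate near R',h(a(13,101),.013),'NL',h(a(377,93),.013))
print('terminal',h(a(36,130),.027))
print('fence face bottom',h(a(34,343),.013),h(a(373,330),.013))
print('fence top front',h(a(26,384),.048),h(a(383,371),.048),'back',h(a(27,410),.048),h(a(384,395),.048))
print('stop top',[h(a(*p),.023) for p in((334,206),(367,203),(369,304),(337,306))])
print('post',hit(*K3,np.array((790,362))/1.5625,0.01).round(3))
i=bot.camera_info('side');s=(i['mtx'],i['extrinsics'],(280-.4,220.8-.4))
i=bot.camera_info('scene');c=(i['mtx'],i['extrinsics'],(310.5,168.6))
w=(*K1,(469,67.4))
print('plunger',[ (x.round(4),round(r,4)) for x,r in(tri((w,s)),tri((w,c)),tri((w,s,c)))],h(w,.0685))
E
```

```text
c_scrBR [0.5366 0.2478 0.0439] 0.0001
c_scrBL [0.5301 0.2927 0.0454] 0.0001
c_scrFR [0.5001 0.2421 0.045 ] 0.0002
c_scrFL [0.4937 0.2875 0.0456] 0.0001
topFR [0.4919 0.2353 0.0396] 0.0003
topFL [0.4841 0.2927 0.0442] 0.0001
topBR [0.5441 0.2423 0.0421] 0.001
topBL [0.5365 0.3007 0.0433] 0.0007
slR [0.4652 0.229  0.0172] 0.0013
slL [0.4579 0.2883 0.0161] 0.0005
st_near [0.5544 0.1241 0.023 ] 0.0002
st_far [0.5848 0.1249 0.022 ] 0.0002
plNL [0.4899 0.135  0.011 ] 0.0004
st_cnrR [0.5457 0.1163 0.0128] 0.0003
st_cnrL [0.5457 0.1326 0.0099] 0.0005
plate near R [ 0.4903 -0.0323  0.013 ] NL [0.4893 0.1351 0.013 ]
terminal [ 0.4998 -0.0206  0.027 ]
fence face bottom [ 0.6151 -0.0303  0.013 ] [0.6132 0.1381 0.013 ]
fence top front [ 0.616  -0.0293  0.048 ] [0.6148 0.1365 0.048 ] back [ 0.6298 -0.0297  0.048 ] [0.6278 0.1375 0.048 ]
stop top [array([0.5413, 0.115 , 0.023 ]), array([0.5402, 0.1306, 0.023 ]), array([0.5932, 0.1335, 0.023 ]), array([0.5938, 0.1179, 0.023 ])]
post [0.568 0.445 0.01 ]
plunger [(array([ 0.5189, -0.3073,  0.0625]), np.float64(0.0006)), (array([ 0.5196, -0.3108,  0.0572]), np.float64(0.0002)), (array([ 0.5182, -0.3076,  0.0614]), np.float64(0.0019))] [ 0.5193 -0.3042  0.0685]
```

Scaled: -0.135 m / 0.4 = -0.3375, 0.04 m / 0.4 = 0.1, -8.9 degrees / 360 = -0.0247.

```bash

echo '{"x":[0.0875, 0.0875, 0.0875, 0.0875], "y":[-0.3375, -0.3375, -0.3375, -0.3375], "z":[0.1, 0.1, 0.1, 0.1], "turn":[-0.0247, -0.0247, -0.0247, -0.0247], "jaw":[0.085, 0.085, 0.085, 0.085]}' > next.json && python3 drive.py next.json | sed -n 2,3p
echo '{"x":[0.035, 0.035, 0.035, 0.035, 0.035], "y":[-0.35, -0.35, -0.35, -0.35, -0.35], "z":[0.175, 0.175, 0.175, 0.175, 0.175], "turn":[0, 0, 0, 0, 0], "jaw":[0.085, 0.085, 0.085, 0.085, 0.085]}' > next.json && python3 drive.py next.json | sed -n 1,3p
python3 - <<'E'
from h import *
o=bot.get_obs();print(o['q'].round(1),o['ee_pos'],o['tcp_rot'],shift(np.array([.511,.267,.12])-o['ee_pos']))
snap('w4')
E
```

```text
ee_pos: [0.4731, 0.1374, 0.2711]
tcp_rot: [-179.6, 0.3, 8.6]
time: 8.35
ee_pos: [0.4642, 0.2781, 0.2006]
tcp_rot: [-179.7, 0.4, 8.6]
[  30.7    3.5    5.5   92.3    0.4 -157.9] [0.46418846 0.27808042 0.20062734] [-179.70096965    0.3933956     8.646769  ] [0.04516615 0.01841118 0.08022413]
```

Scaled: 0.12 m / 0.4 = 0.3, 0.1 m / 0.4 = 0.25.

```bash

echo '{"x":[0.1125, 0.1125, 0.1125, 0.1125, 0.1125], "y":[0.045, 0.045, 0.045, 0.045, 0.045], "z":[0.15, 0.2, 0.25, 0.3, 0.3], "turn":[0, 0, 0, 0, 0], "jaw":[0.085, 0.085, 0.085, 0.085, 0.085]}' > next.json && python3 drive.py next.json | sed -n 1,4p
python3 - <<'E'
from h import *
o=bot.get_obs();print(o['ee_pos'],o['tcp_rot'],o['wrist_force'],shift(np.array([.511,.267,.042])-o['ee_pos']))
E
```

```text
time: 8.82
ee_pos: [0.5112, 0.2615, 0.0801]
tcp_rot: [-179.8, 0.5, 8.3]
wrist_force: [-0.9, -0.3, -0.0]
[0.51121997 0.26148498 0.08008455] [-179.80017457    0.48782073    8.33847271] [-0.92636627 -0.33504487 -0.03043977] [ 0.00090638 -0.00535578  0.03809712]
```

Scaled: 0.038 m / 0.4 = 0.095, -0.005 m / 0.4 = -0.0125.

```bash

echo '{"x":[0.0025, 0.0025, 0.0025], "y":[-0.0125, -0.0125, -0.0125], "z":[0.0375, 0.095, 0.095], "turn":[0, 0, 0], "jaw":[0.085, 0.085, 0.085]}' > next.json && python3 drive.py next.json 
echo '{"x":[0, 0, 0, 0, 0], "y":[0, 0, 0, 0, 0], "z":[0, 0, 0, 0, 0], "turn":[0, 0, 0, 0, 0], "jaw":[0.05, 0.05, 0.05, 0.05, 0.05]}' > next.json && python3 drive.py next.json 30
echo '{"x":[0, 0], "y":[0, 0], "z":[0, 0], "turn":[0, 0], "jaw":[0.05, 0.05]}' > next.json && python3 drive.py next.json 30
```

```text
time: 9.07
ee_pos: [0.512, 0.2679, 0.0448]
tcp_rot: [-179.7, 0.3, 8.4]
wrist_force: [-0.5, -0.8, -0.9]
opening: 0.0849
grasp_force: 0.0
time: 9.48
ee_pos: [0.5135, 0.2687, 0.0474]
tcp_rot: [-179.7, 0.1, 8.4]
wrist_force: [-0.3, -0.1, -0.4]
opening: 0.05
grasp_force: 0.0
time: 9.65
ee_pos: [0.5131, 0.2686, 0.0465]
tcp_rot: [-179.7, 0.1, 8.4]
wrist_force: [-0.5, -0.3, 0.7]
opening: 0.0503
grasp_force: 0.0
```

The fingers closed to 50 mm without contact; looking.

```bash
python3 - <<'E'
from h import *
snap('w5')
im=np.load('pics/w5.npz')['im'];a=np.load('pics/w4.npz')['im']
s=bot.camera('scene')
B=np.zeros((600,800,3),np.uint8)
B[:300,:400]=cv2.resize(im,(400,300));B[:300,400:]=cv2.resize(a,(400,300))
B[300:,:400]=cv2.resize(s[200:275,140:240],(400,300),interpolation=cv2.INTER_CUBIC)
cv2.imwrite('pics/C.png',B)
E
```

```text
(no output)
```

View pics/C.png

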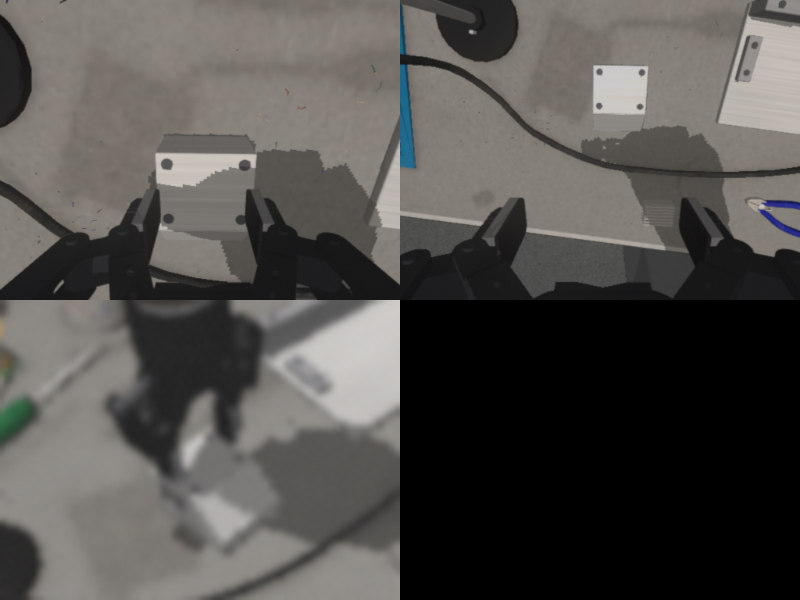

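```bash

echo '{"x":[0, 0, 0, 0], "y":[0, 0, 0, 0], "z":[0, 0, 0, 0], "turn":[0, 0, 0, 0], "jaw":[0.085, 0.085, 0.085, 0.085]}' > next.json && python3 drive.py next.json | tail -3
echo '{"x":[0, 0, 0, 0], "y":[0, 0, 0, 0], "z":[0.025, 0.05, 0.05, 0.05], "turn":[0, 0, 0, 0], "jaw":[0.085, 0.085, 0.085, 0.085]}' > next.json && python3 drive.py next.json 
echo '{"x":[0, 0, 0, 0], "y":[0, 0, 0, 0], "z":[0, 0, 0, 0], "turn":[0, 0, 0, 0], "jaw":[0.05, 0.05, 0.05, 0.05]}' > next.json && python3 drive.py next.json 30
python3 - <<'E'
from h import *
snap('w6')
E
```

```text
wrist_force: [-0.7, 0.4, -1.4]
opening: 0.0852
grasp_force: 0.0
time: 10.42
ee_pos: [0.5121, 0.2683, 0.0249]
tcp_rot: [-179.7, 0.3, 8.4]
wrist_force: [0.0, -0.5, 0.7]
opening: 0.0851
grasp_force: 0.0
time: 10.75
ee_pos: [0.5132, 0.2687, 0.0268]
tcp_rot: [-179.7, 0.1, 8.4]
wrist_force: [-0.1, -1.5, 2.6]
opening: 0.0589
grasp_force: 33.8
```

View pics/w6.png

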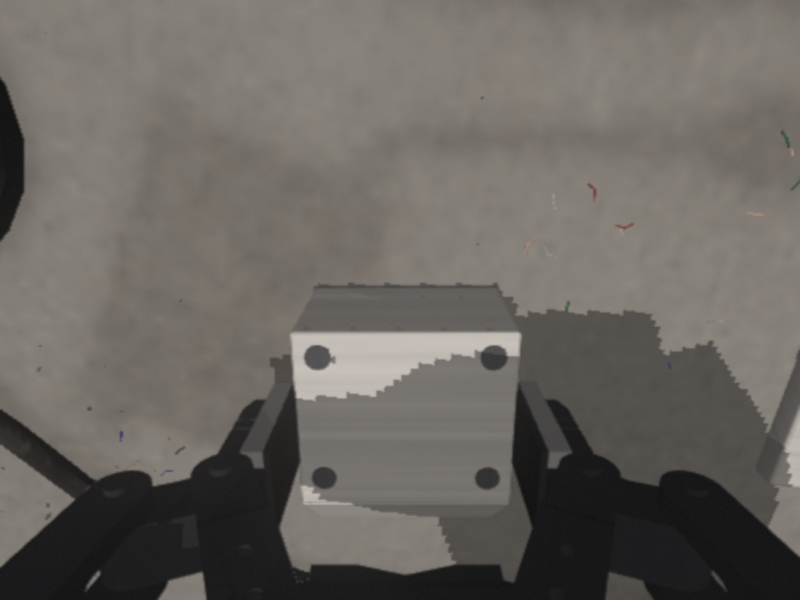

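The case is between the pads but only shallowly; going 11 mm deeper before lifting.

Scaled: -0.06 m / 0.4 = -0.15, -0.04 m / 0.4 = -0.1.

```bash

echo '{"x":[0, 0, 0], "y":[0, 0, 0], "z":[0, 0, 0], "turn":[0, 0, 0], "jaw":[0.085, 0.085, 0.085]}' > next.json && python3 drive.py next.json | tail -3
echo '{"x":[0, 0, 0], "y":[0, 0, 0], "z":[0.015, 0.0275, 0.0275], "turn":[0, 0, 0], "jaw":[0.085, 0.085, 0.085]}' > next.json && python3 drive.py next.json 
echo '{"x":[0, 0, 0, 0], "y":[0, 0, 0, 0], "z":[0, 0, 0, 0], "turn":[0, 0, 0, 0], "jaw":[0.05, 0.05, 0.05, 0.05]}' > next.json && python3 drive.py next.json 40
echo '{"x":[0, 0, 0, 0], "y":[0, 0, 0, 0], "z":[-0.05, -0.1, -0.15, -0.15], "turn":[0, 0, 0, 0], "jaw":[0.05, 0.05, 0.05, 0.05]}' > next.json && python3 drive.py next.json
python3 - <<'E'
from h import *
o=bot.get_obs();print(o['ee_pos'],o['tcp_rot'],o['q'].round(1))
snap('w7')
E
```

```text
wrist_force: [0.3, -0.9, 0.2]
opening: 0.0847
grasp_force: 0.0
time: 11.3
ee_pos: [0.5122, 0.2684, 0.0136]
tcp_rot: [-179.7, 0.2, 8.4]
wrist_force: [0.8, -0.7, 0.4]
opening: 0.085
grasp_force: 0.0
time: 11.63
ee_pos: [0.513, 0.2688, 0.0155]
tcp_rot: [-179.7, 0.1, 8.4]
wrist_force: [0.2, 0.9, 0.7]
opening: 0.0589
grasp_force: 44.9
time: 11.97
ee_pos: [0.5146, 0.2692, 0.0792]
tcp_rot: [-179.6, -0.2, 8.4]
wrist_force: [0.6, 0.4, -1.6]
opening: 0.0593
grasp_force: 44.7
[0.51463799 0.26919775 0.07918744] [-1.79586879e+02 -1.52095474e-01  8.40054783e+00] [  27.4    8.6   -2.4   78.8    0.3 -161. ]
```

Careful with the scale: shifts go in shares of 0.4 m and turns go in shares of 360 degrees. That gives: 0.195 m / 0.4 = 0.4875, 0.037 m / 0.4 = 0.0925, 7.5 degrees / 360 = 0.0208.

```bash

echo '{"x":[0.0925, 0.0925, 0.0925, 0.0925, 0.0925], "y":[0.4875, 0.4875, 0.4875, 0.4875, 0.4875], "z":[0, 0, 0, 0, 0], "turn":[0.0208, 0.0208, 0.0208, 0.0208, 0.0208], "jaw":[0.05, 0.05, 0.05, 0.05, 0.05]}' > next.json && python3 drive.py next.json | sed -n 2,4p
echo '{"x":[0, 0, 0], "y":[0, 0, 0], "z":[0, 0, 0], "turn":[0, 0, 0], "jaw":[0.05, 0.05, 0.05]}' > next.json && python3 drive.py next.json
python3 - <<'E'
from h import *
o=bot.get_obs();print(o['ee_pos'],o['tcp_rot'],o['q'].round(1), shift(np.array([.580,.082,.040])-o['ee_pos']))
snap('w8')
s=bot.camera('scene')
B=np.zeros((600,800,3),np.uint8)
im=np.load('pics/w8.npz')['im']
B[:300,:400]=cv2.resize(np.load('pics/w7.npz')['im'],(400,300));B[:,400:]=0
B[:300,400:]=cv2.resize(s[165:240,190:290],(400,300),interpolation=cv2.INTER_CUBIC)
B[300:,:]=cv2.resize(im[190:340,:400],(800,300),interpolation=cv2.INTER_CUBIC)
cv2.imwrite('pics/D.png',B)
E
```

```text
ee_pos: [0.578, 0.0781, 0.0723]
tcp_rot: [-179.7, 0.3, 0.9]
wrist_force: [1.1, -0.2, -3.1]
time: 12.68
ee_pos: [0.5775, 0.081, 0.0727]
tcp_rot: [-179.7, 0.3, 0.9]
wrist_force: [-0.2, 0.6, -2.5]
opening: 0.0595
grasp_force: 45.0
[0.57752528 0.08096973 0.0727396 ] [-179.69893119    0.28335133    0.87211292] [   7.8    9.5   -2.    78.7    0.3 -173.1] [ 0.002652   -0.0008205   0.03273164]
```

View pics/D.png

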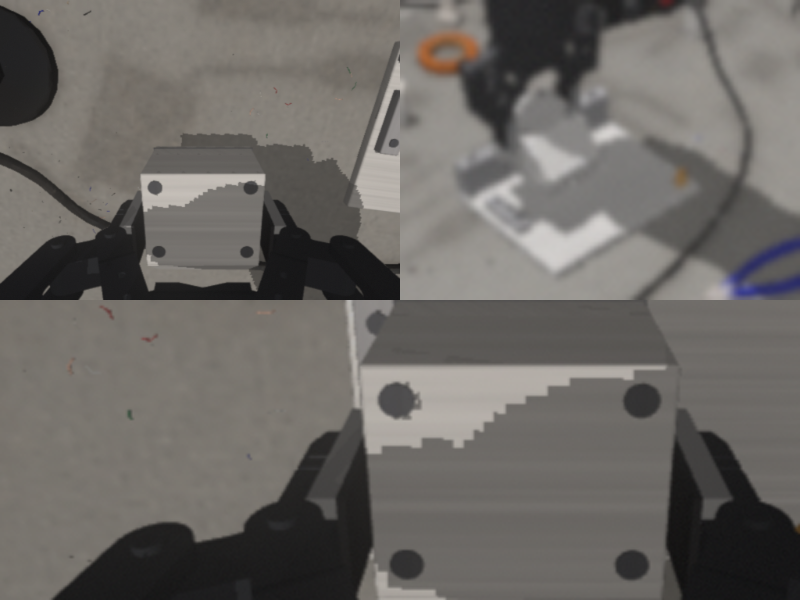

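The case is held level over the plate with the weight on the wrist, its back towards the fence and the stop block just left of it. Lowering.

Scaled: 0.04 m / 0.4 = 0.1, 0.02 m / 0.4 = 0.05.

```bash

echo '{"x":[0.005, 0.005, 0.005, 0.005], "y":[0, 0, 0, 0], "z":[0.05, 0.1, 0.1, 0.1], "turn":[0, 0, 0, 0], "jaw":[0.05, 0.05, 0.05, 0.05]}' > next.json && python3 drive.py next.json 
echo '{"x":[0, 0, 0, 0], "y":[0, 0, 0, 0], "z":[0.005, 0.01, 0.01, 0.01], "turn":[0, 0, 0, 0], "jaw":[0.05, 0.05, 0.05, 0.05]}' > next.json && python3 drive.py next.json
```

```text
time: 13.12
ee_pos: [0.5789, 0.082, 0.0332]
tcp_rot: [-179.7, 0.3, 1.0]
wrist_force: [-0.0, 1.0, -1.3]
opening: 0.0591
grasp_force: 44.8
time: 13.45
ee_pos: [0.5803, 0.0813, 0.0308]
tcp_rot: [-179.7, 0.1, 0.9]
wrist_force: [0.2, 0.2, -2.8]
opening: 0.0592
grasp_force: 44.9
```

Scaled: -0.004 m / 0.4 = -0.01, -0.002 m / 0.4 = -0.005.

```bash

echo '{"x":[0, 0, 0, 0], "y":[-0.005, -0.01, -0.01, -0.01], "z":[0.0025, 0.0025, 0.0025, 0.0025], "turn":[0, 0, 0, 0], "jaw":[0.05, 0.05, 0.05, 0.05]}' > next.json && python3 drive.py next.json | sed -n 2,4p
echo '{"x":[0, 0, 0], "y":[-0.005, -0.005, -0.005], "z":[0, 0, 0], "turn":[0, 0, 0], "jaw":[0.05, 0.05, 0.05]}' > next.json && python3 drive.py next.json | sed -n 2,4p
echo '{"x":[0.005, 0.01, 0.01], "y":[0, 0, 0], "z":[0, 0, 0], "turn":[0, 0, 0], "jaw":[0.05, 0.05, 0.05]}' > next.json && python3 drive.py next.json | sed -n 2,4p
```

```text
ee_pos: [0.58, 0.0853, 0.0291]
tcp_rot: [-179.7, 0.2, 0.9]
wrist_force: [0.6, -0.6, -2.5]
ee_pos: [0.58, 0.087, 0.0292]
tcp_rot: [-179.7, 0.2, 0.9]
wrist_force: [0.4, -1.8, -2.7]
ee_pos: [0.5843, 0.0871, 0.029]
tcp_rot: [-179.7, 0.2, 0.9]
wrist_force: [-0.3, -2.3, -2.4]
```

Scaled: -0.001 m / 0.4 = -0.0025.

```bash

echo '{"x":[0, 0, 0], "y":[-0.0025, -0.0025, -0.0025], "z":[0, 0, 0], "turn":[0, 0, 0], "jaw":[0.05, 0.05, 0.05]}' > next.json && python3 drive.py next.json | sed -n 2,4p
echo '{"x":[0.005, 0.005, 0.005], "y":[0, 0, 0], "z":[0, 0, 0], "turn":[0, 0, 0], "jaw":[0.05, 0.05, 0.05]}' > next.json && python3 drive.py next.json | sed -n 2,4p
echo '{"x":[0.005, 0.005, 0.005], "y":[0, 0, 0], "z":[0, 0, 0], "turn":[0, 0, 0], "jaw":[0.05, 0.05, 0.05]}' > next.json && python3 drive.py next.json | sed -n 2,4p
```

```text
ee_pos: [0.5843, 0.0871, 0.0291]
tcp_rot: [-179.8, 0.1, 0.9]
wrist_force: [0.9, -7.1, -2.9]
ee_pos: [0.5857, 0.0872, 0.0289]
tcp_rot: [-179.8, 0.2, 0.9]
wrist_force: [-1.8, -7.3, -2.0]
ee_pos: [0.5871, 0.0872, 0.0287]
tcp_rot: [-179.8, 0.3, 0.9]
wrist_force: [-3.4, -7.8, -1.2]
```

Scaled: 0.001 m / 0.4 = 0.0025.

```bash

echo '{"x":[0.0025, 0.0025, 0.0025], "y":[0.0025, 0.0025, 0.0025], "z":[0.0025, 0.0025, 0.0025], "turn":[0, 0, 0], "jaw":[0.05, 0.05, 0.05]}' > next.json && python3 drive.py next.json | sed -n 2,4p
echo '{"x":[0.0025, 0.0025, 0.0025], "y":[0, 0, 0], "z":[0, 0, 0], "turn":[0, 0, 0], "jaw":[0.05, 0.05, 0.05]}' > next.json && python3 drive.py next.json | sed -n 2,4p
```

```text
ee_pos: [0.5872, 0.0871, 0.0284]
tcp_rot: [-179.7, 0.4, 0.9]
wrist_force: [-11.8, -3.8, 6.9]
ee_pos: [0.5871, 0.0871, 0.0284]
tcp_rot: [-179.7, 0.5, 0.9]
wrist_force: [-18.0, -4.1, 10.1]
```

Scaled: -0.003 m / 0.4 = -0.0075, -0.001 m / 0.4 = -0.0025.

```bash

echo '{"x":[-0.0075, -0.0075, -0.0075], "y":[0.0013, 0.0013, 0.0013], "z":[-0.0025, -0.0025, -0.0025], "turn":[0, 0, 0], "jaw":[0.05, 0.05, 0.05]}' > next.json && python3 drive.py next.json | sed -n 2,4p
echo '{"x":[0, 0, 0, 0], "y":[0, 0, 0, 0], "z":[0, 0, 0, 0], "turn":[0, 0, 0, 0], "jaw":[0.08, 0.085, 0.085, 0.085]}' > next.json && python3 drive.py next.json | sed -n 2,5p
echo '{"x":[0, 0, 0, 0, 0], "y":[0, 0, 0, 0, 0], "z":[-0.075, -0.15, -0.225, -0.3, -0.3], "turn":[0, 0, 0, 0, 0], "jaw":[0.085, 0.085, 0.085, 0.085, 0.085]}' > next.json && python3 drive.py next.json | sed -n 1,3p
python3 - <<'E'
from h import *
snap('w9');o=bot.get_obs();print(o['q'].round(1))
E
```

```text
ee_pos: [0.5872, 0.0871, 0.0292]
tcp_rot: [-179.7, 0.1, 0.9]
wrist_force: [0.1, 0.8, -2.6]
ee_pos: [0.5872, 0.0869, 0.0293]
tcp_rot: [-179.7, 0.1, 0.9]
wrist_force: [0.3, -0.5, -0.7]
opening: 0.0851
time: 16.53
ee_pos: [0.5896, 0.0865, 0.1559]
tcp_rot: [-179.6, -0.3, 0.9]
[   8.2   10.1    7.5   87.2    0.3 -172.7]
```

View pics/w9.png

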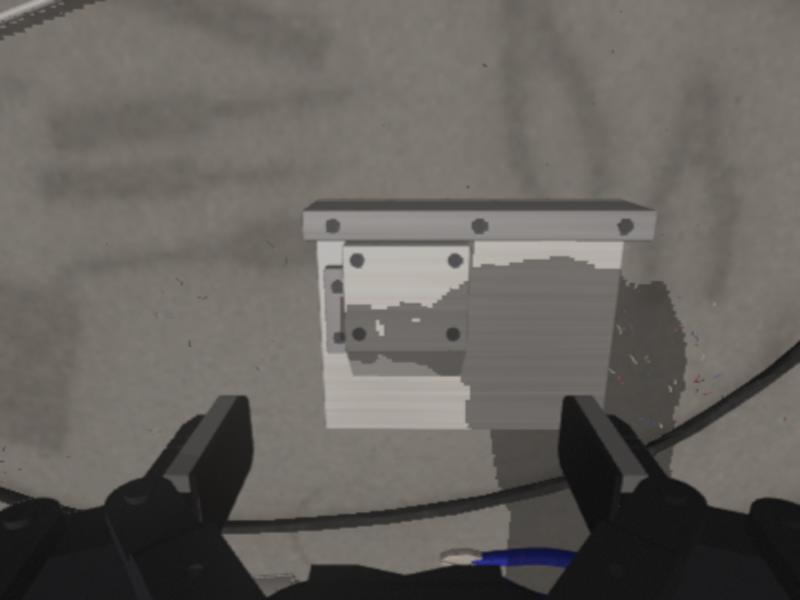

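The case sits square in the corner at (345,243)–(468,350), against the fence and the stop block. Next, the plunger, with fingers shut.

Scaled: 0.16 m / 0.4 = 0.4, 0.12 m / 0.4 = 0.3, 35 degrees / 360 = 0.0972.

```bash

echo '{"x":[0, -0.02, -0.04, -0.06, -0.08], "y":[0, 0.1, 0.2, 0.3, 0.4], "z":[0, 0, 0, 0, 0], "turn":[0.0194, 0.0389, 0.0583, 0.0778, 0.0972], "jaw":[0, 0, 0, 0, 0]}' > next.json && python3 drive.py next.json 30| sed -n 2,3p
echo '{"x":[-0.0125, -0.0125], "y":[0, 0], "z":[0, 0], "turn":[0.0167, 0.0167], "jaw":[0, 0]}' > next.json && python3 drive.py next.json | sed -n 2,5p
python3 - <<'E'
from h import *
o=bot.get_obs();print(o['q'].round(1),shift(np.array([.519,-.305,.13])-o['ee_pos']))
E
```

```text
ee_pos: [0.557, -0.0756, 0.1472]
tcp_rot: [-179.9, 0.4, -34.4]
ee_pos: [0.5527, -0.0733, 0.1475]
tcp_rot: [-179.9, 0.4, -40.6]
wrist_force: [0.1, 0.3, -0.4]
opening: 0.0006
[  -7.7    5.4    1.7   86.6    0.3 -147.1] [0.1252597  0.19785706 0.01640605]
```

Scaled: 0.16 m / 0.4 = 0.4, 0.1 m / 0.4 = 0.25.

```bash

echo '{"x":[0.25, 0.25, 0.25, 0.25, 0.25], "y":[0.4, 0.4, 0.4, 0.4, 0.4], "z":[0, 0, 0, 0, 0], "turn":[0, 0, 0, 0, 0], "jaw":[0, 0, 0, 0, 0]}' > next.json && python3 drive.py next.json | sed -n 2,3p
echo '{"x":[0.0625, 0.0625, 0.0625, 0.0625], "y":[0.095, 0.095, 0.095, 0.095], "z":[0, 0, 0, 0], "turn":[0, 0, 0, 0], "jaw":[0, 0, 0, 0]}' > next.json && python3 drive.py next.json | sed -n 2,4p
python3 - <<'E'
from h import *
o=bot.get_obs();print(o['q'].round(1),shift(np.array([.519,-.305,.13])-o['ee_pos']))
snap('w10')
E
```

```text
ee_pos: [0.5268, -0.2608, 0.1466]
tcp_rot: [-179.9, 0.3, -39.9]
ee_pos: [0.5221, -0.3026, 0.1465]
tcp_rot: [-179.9, 0.4, -40.0]
wrist_force: [0.4, 0.2, 0.3]
[ -30.2   11.8    8.8   87.3    0.2 -170.2] [-0.00073274  0.00388407  0.01651671]
```

View pics/w10.png

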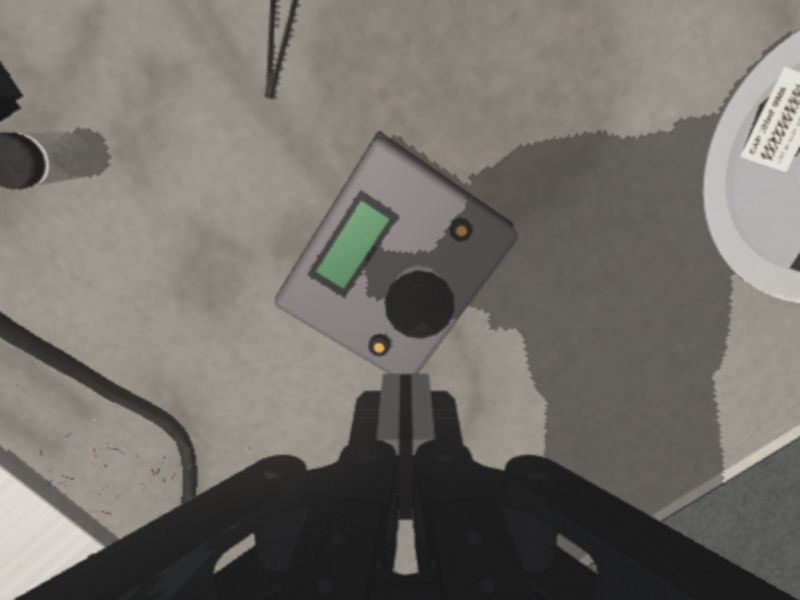

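```bash
python3 - <<'E'
from h import *
K10=ld('w10');p=(420/1.5625-.2,303/1.5625-.2)
x,r=tri(((*ld('w1'),(469,67.4)),(*K10,p)));print(x.round(4),r,hit(*K10,p,.0685))
o=bot.get_obs();print(shift(np.array([.5195,-.3045,.10])-o['ee_pos']))
E
```

```text
[ 0.519  -0.3082  0.0619] 0.0004988020255349662 [ 0.52038914 -0.30967774  0.0685    ]
[-0.00026826  0.00368942  0.04679096]
```

Scaled: 0.06 m / 0.4 = 0.15, 0.03 m / 0.4 = 0.075.

```bash

echo '{"x":[0.0025, 0.0025, 0.0025, 0.0025], "y":[0.015, 0.015, 0.015, 0.015], "z":[0.075, 0.15, 0.15, 0.15], "turn":[0, 0, 0, 0], "jaw":[0, 0, 0, 0]}' > next.json && python3 drive.py next.json | sed -n 2,4p
echo '{"x":[0, 0, 0], "y":[0, 0, 0], "z":[0.025, 0.05, 0.05], "turn":[0, 0, 0], "jaw":[0, 0, 0]}' > next.json && python3 drive.py next.json | sed -n 2,4p
```

```text
ee_pos: [0.5181, -0.3064, 0.0864]
tcp_rot: [-179.9, 0.5, -39.9]
wrist_force: [0.7, 0.3, 1.0]
ee_pos: [0.5184, -0.3078, 0.0663]
tcp_rot: [-179.9, 0.4, -40.1]
wrist_force: [0.3, 0.1, -0.8]
```

Scaled: 0.008 m / 0.4 = 0.02, 0.005 m / 0.4 = 0.0125.

```bash

echo '{"x":[0, 0, 0], "y":[0, 0, 0], "z":[0.0125, 0.02, 0.02], "turn":[0, 0, 0], "jaw":[0, 0, 0]}' > next.json && python3 drive.py next.json | sed -n 2,4p
echo '{"x":[0, 0, 0], "y":[0, 0, 0], "z":[0.015, 0.02, 0.02], "turn":[0, 0, 0], "jaw":[0, 0, 0]}' > next.json && python3 drive.py next.json | sed -n 2,4p
```

```text
ee_pos: [0.5188, -0.3083, 0.0594]
tcp_rot: [-179.9, 0.3, -40.1]
wrist_force: [0.7, 1.2, 3.2]
ee_pos: [0.519, -0.3085, 0.0527]
tcp_rot: [-179.9, 0.2, -40.1]
wrist_force: [-0.2, 1.2, 6.7]
```

Scaled: 0.003 m / 0.4 = 0.0075, 0.002 m / 0.4 = 0.005.

```bash

echo '{"x":[0, 0, 0, 0], "y":[0, 0, 0, 0], "z":[0.005, 0.0075, 0.0075, 0.0075], "turn":[0, 0, 0, 0], "jaw":[0, 0, 0, 0]}' > next.json && python3 drive.py next.json | sed -n 2,4p
python3 -c "
from workcell import bot
for i in range(1):print(bot.get_obs()['wrist_force'])"
```

```text
ee_pos: [0.5192, -0.3085, 0.0523]
tcp_rot: [-179.8, 0.1, -40.1]
wrist_force: [-7.0, 5.4, 25.3]
[-6.96473141  5.43571839 25.31298206]
```

Plunger at its stop (25 N). Releasing it and going to the slope.

Scaled: -0.1 m / 0.4 = -0.25, -0.09 m / 0.4 = -0.225.

```bash

echo '{"x":[0, 0, 0, -0.05, -0.1125], "y":[0, 0, 0, -0.0625, -0.1375], "z":[-0.075, -0.15, -0.225, -0.25, -0.25], "turn":[0, 0, 0, 0, 0], "jaw":[0, 0, 0, 0, 0]}' > next.json && python3 drive.py next.json | sed -n 2,4p
echo '{"x":[-0.3125, -0.3125, -0.3125, -0.3125, -0.3125], "y":[-0.375, -0.375, -0.375, -0.375, -0.375], "z":[0, 0, 0, 0, 0], "turn":[0, 0, 0, 0, 0], "jaw":[0, 0, 0, 0, 0]}' > next.json && python3 drive.py next.json | sed -n 2,3p
echo '{"x":[-0.205, -0.205, -0.205, -0.205, -0.205], "y":[-0.25, -0.25, -0.25, -0.25, -0.25], "z":[0, 0, 0, 0, 0], "turn":[-0.0194, -0.0389, -0.0583, -0.0778, -0.0972], "jaw":[0, 0, 0, 0, 0]}' > next.json && python3 drive.py next.json | sed -n 2,3p
echo '{"x":[0, 0, 0], "y":[0, 0, 0], "z":[0, 0, 0], "turn":[-0.0167, -0.0167, -0.0167], "jaw":[0, 0, 0]}' > next.json && python3 drive.py next.json | sed -n 1,3p
python3 - <<'E'
from h import *
o=bot.get_obs();print(o['q'].round(1),shift(np.array([.522,.087,.08])-o['ee_pos']))
snap('w11')
E
```

```text
ee_pos: [0.5207, -0.2393, 0.152]
tcp_rot: [-179.8, 0.0, -40.3]
wrist_force: [1.1, 0.6, 0.8]
ee_pos: [0.5202, -0.0396, 0.1499]
tcp_rot: [-179.9, 0.3, -40.0]
ee_pos: [0.5221, 0.0896, 0.1502]
tcp_rot: [-179.7, 0.2, -4.5]
time: 20.88
ee_pos: [0.5224, 0.0868, 0.1503]
tcp_rot: [-179.7, 0.2, 0.7]
[   9.3    1.4   -2.2   86.5    0.3 -171.4] [-0.00014419  0.00018885  0.07028596]
```

View pics/w11.png

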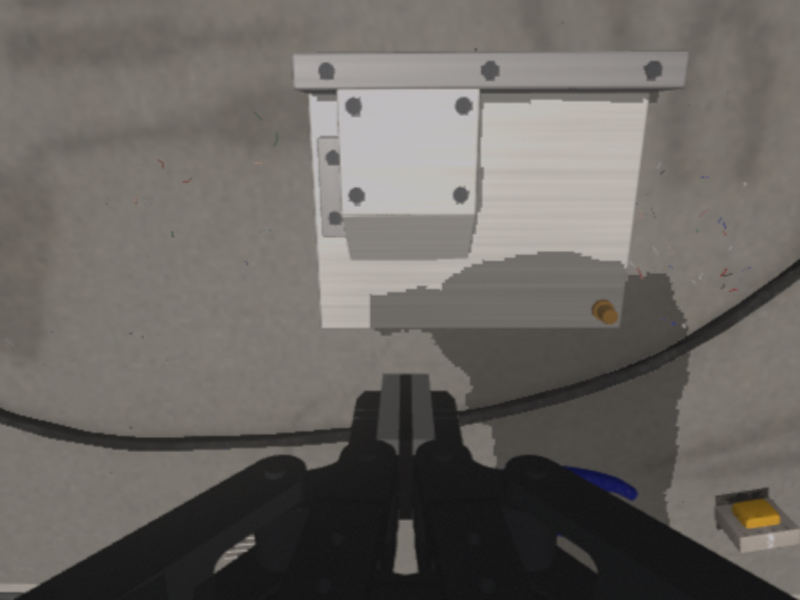

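Case is still in the corner, slope centre at about (411,237). Lowering to just in front of the slope.

Scaled: 0.1 m / 0.4 = 0.25, 0.07 m / 0.4 = 0.175.

```bash
python3 -c "
from h import *
print(hit(*ld('w11'),(411/1.5625-.2,237/1.5625-.2),.0445),hit(*ld('w11'),(408/1.5625-.2,150/1.5625-.2),.058))"
echo '{"x":[0, 0, 0, 0, 0], "y":[0, 0, 0, 0, 0], "z":[0.0875, 0.175, 0.25, 0.25, 0.25], "turn":[0, 0, 0, 0, 0], "jaw":[0, 0, 0, 0, 0]}' > next.json && python3 drive.py next.json | sed -n 2,4p
echo '{"x":[0.01, 0.0125, 0.0125], "y":[0, 0, 0], "z":[0.01, 0.0125, 0.0125], "turn":[0, 0, 0], "jaw":[0, 0, 0]}' > next.json && python3 drive.py next.json | sed -n 2,4p
```

```text
[0.54977448 0.08502232 0.0445    ] [0.59035841 0.08706811 0.058     ]
ee_pos: [0.5211, 0.087, 0.0497]
tcp_rot: [-179.7, 0.3, 0.8]
wrist_force: [-0.6, -0.5, 1.3]
ee_pos: [0.5284, 0.0876, 0.0469]
tcp_rot: [-179.7, 0.0, 0.9]
wrist_force: [0.6, 0.5, 0.3]
```

Scaled: 0.005 m / 0.4 = 0.0125, 0.003 m / 0.4 = 0.0075.

```bash

echo '{"x":[0.0075, 0.0125, 0.0125], "y":[0, 0, 0], "z":[0.0075, 0.0125, 0.0125], "turn":[0, 0, 0], "jaw":[0, 0, 0]}' > next.json && python3 drive.py next.json | sed -n 2,4p
echo '{"x":[0.0025, 0.005, 0.005], "y":[0, 0, 0], "z":[0.0025, 0.005, 0.005], "turn":[0, 0, 0], "jaw":[0, 0, 0]}' > next.json && python3 drive.py next.json | sed -n 2,4p
```

```text
ee_pos: [0.5324, 0.0877, 0.0401]
tcp_rot: [-179.7, 0.2, 0.9]
wrist_force: [0.4, 0.1, -1.1]
ee_pos: [0.5341, 0.0877, 0.038]
tcp_rot: [-179.7, 0.2, 0.9]
wrist_force: [-0.4, 0.8, 1.2]
```

Scaled: 0.0015 m / 0.4 = 0.0038, 0.001 m / 0.4 = 0.0025.

```bash

echo '{"x":[0.0025, 0.0038, 0.0038], "y":[0, 0, 0], "z":[0.0025, 0.0038, 0.0038], "turn":[0, 0, 0], "jaw":[0, 0, 0]}' > next.json && python3 drive.py next.json | sed -n 2,4p
echo '{"x":[0.0025, 0.0038, 0.0038], "y":[0, 0, 0], "z":[0.0025, 0.0038, 0.0038], "turn":[0, 0, 0], "jaw":[0, 0, 0]}' > next.json && python3 drive.py next.json | sed -n 2,4p
```

```text
ee_pos: [0.5356, 0.0877, 0.0366]
tcp_rot: [-179.7, 0.2, 0.9]
wrist_force: [-0.3, 0.2, 0.4]
ee_pos: [0.5364, 0.0877, 0.036]
tcp_rot: [-179.7, 0.2, 0.9]
wrist_force: [-7.4, -0.9, 10.1]
```

```bash

echo '{"x":[0.0015, 0.0015, 0.0015, 0.0015], "y":[0, 0, 0, 0], "z":[0.0005, 0.0005, 0.0005, 0.0005], "turn":[0, 0, 0, 0], "jaw":[0, 0, 0, 0]}' > next.json && python3 drive.py next.json | sed -n 1,4p
python3 - <<'E'
from h import *
snap('w12');o=bot.get_obs();print(o['wrist_force'],o['ee_pos'])
im=np.load('pics/w12.npz')['im'];s=bot.camera('scene')
B=np.zeros((600,800,3),np.uint8)
B[:]=cv2.resize(im,(800,600),interpolation=cv2.INTER_CUBIC)
B[420:,:240]=cv2.resize(s[165:225,200:280],(240,180))
cv2.imwrite('pics/F.png',B)
E
```

```text
time: 22.93
ee_pos: [0.5364, 0.0878, 0.036]
tcp_rot: [-179.7, 0.3, 0.9]
wrist_force: [-11.4, -1.0, 12.2]
[-11.05521197  -1.05687654  12.84509753] [0.53642347 0.08774591 0.0359824 ]
```

View pics/F.png

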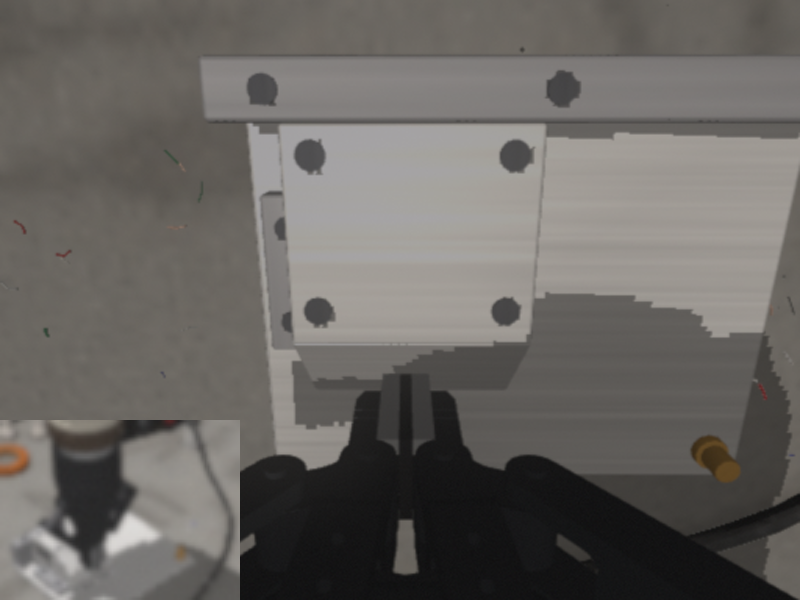

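The case is square and flush with the fence and stop block. The fingertips are on the slope, pushing steadily with about 11 N back and 12.5 N down. Handing in.

```bash
python3 -c "
from workcell import bot
print(bot.job_done())"
```

```text
the job is handed in; nothing more can be done
None
```

I handed the job in at about 23 s: the case is square in the corner against fence and stop block, the plunger was pressed to its stop and released, and the arm is holding a diagonal push of about 17 N on the slope; no verdict came back.

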